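# Pick a bearing from the sliding-cover parts case

## Task

The pillow-block bearing is in one of the two compartments of the parts case, under a clear sliding cover. Slide that cover over the other side of the case to open the compartment, then take the bearing out and set it down on its base inside the low picking tray on the far side of the case; do not drop it.

Things in the scene. Friction and masses are not known exactly. Their poses are not given: they have to be found in the camera images.
- bearing: Dark cast pillow-block bearing 127 (x) x 38 (y) x 65 mm high: base 15 thick, round housing 64 across with flat faces 38 apart (y) in the middle. Origin: centre of underside, z up. 0.4-0.75 kg. Stands in the case's left or right half, length within 0.35 rad of the case's x (either way round), 140-180 mm from the case's middle. The other half holds a round hub flange 84 across, 46 high: not wanted.
- left_cover_handle (a point): Top middle of the left (+y) cover's handle: upright dark bar 70 (x) x 14 (y), 40 mm tall on a clear 6 mm panel, 20 from its outer edge. Axes are the case's: z up, y to its left end. Cover is on the upper track, panel top 110 mm above table; opens to -y over the right cover. Starts 0-15 mm open, travel 200 in all, friction 1.5 N. Handle 100 mm past the bearing's centre leaves room for a gripper.
- right_cover_handle (a point): Same point, sizes and axes on the right (-y) cover: lower track, panel top 98 mm above table; opens to +y under the left cover, same travel and friction. Shut, each handle is 245 mm from the case's middle. Case: steel box fixed on the table, 200 (x) x 530 (y), front and back walls 118 high, floor 10 thick, 5 mm dividing wall at its middle, 90 high.
- tray: Low open picking tray fixed to the table beyond the case (+x side): 150 (x) x 230 (y) mm, walls 20 high and 4 thick, floor 4 thick. Origin: centre of its underside, z up. The bearing fits with its length along the tray's y.

How it is judged:
On the way:
1. one cover has been slid at least 120 mm over (or under) the other (distance of any of left_cover_handle, right_cover_handle from where it was at the start of the episode above 0.12 m), for 0.2 s.
At the end, for the whole second after the job is handed in: The bearing lies at rest in the tray, flat on its base on the tray's floor (origin within 60 mm of the tray's centre in the tray's x and 100 mm in its y, underside less than 10 mm above the tray's underside, tilt under 0.1 rad) (x of bearing in the frame of tray between -0.06 and 0.06 m and y of bearing in the frame of tray between -0.1 and 0.1 m and z of bearing in the frame of tray below 0.01 m and angle between bearing's own z axis and vertical below 0.1 rad and linear speed of bearing below 0.02 m/s); the robot touches nothing.
It fails at once if the bearing is dropped or thrown into the tray (it moves faster than 0.7 m/s less than 40 mm above it) (horizontal distance between bearing and tray below 0.12 m and z of bearing in the frame of tray below 0.04 m and linear speed of bearing above 0.7 m/s).
It also fails if it takes over 51 s, if anything falls off the work surface, if the arm or the gripper's body presses on something with over 40 N, if the wrist force passes 120 N, or if a joint passes its speed limit or range.

## Robot

A 7-joint arm with a two-finger parallel gripper is mounted at the origin on the work surface. World frame = base frame: x ahead of the robot, y to its left, z up, the work surface at z = 0. Lengths are in m, angles in rad, forces in N, time in s.
With the tool pointing down it reaches from about 0.4 to 0.85 m from the base axis. Payload 10.4 kg.
Tool frame: the origin (TCP) lies between the finger pads; the fingertips stand 11 mm ahead of it and the grasp point (between the pads) lies 8 mm behind it (tip_reach is the distance from the TCP to the fingertips, in m); z points along the fingers, y is the line along which they close (so a half turn about z gives the same grasp; the last joint's range is limited). The gripper opens to 85 mm and grips with 20 to 120 N. Pads are 22 mm wide; open, the fingers measure 114 mm over their backs; the gripper's body (76 mm by 85 mm) begins 54 mm behind the grasp point. The pads swing forward as they close: fully open they stand 13 mm farther back than shut.
Start: joints at [1.168, 0.332, -0.065, 1.46, 0.022, 1.35, -0.088], TCP at [0.232, -0.58, 0.219] pointing down, gripper open.
Joint ranges: [-2.6, 2.6], [-0.5, 2.12], [-1.47, 1.34], [0.16, 2.42], [-1.27, 4.41], [0.06, 2.06], [-2.6, 2.6]. Speed limits (rad/s): [2.22, 2.22, 2.79, 2.79, 3.14, 3.14, 3.14].

## Interface

Orientations are given as a unit quaternion [x, y, z, w].
In Python, from workcell import * gives the robot as it stands.
- The arm moves only by the shell command python3 -m inch 'ROWS' [OPENING] [FORCE]. ROWS is JSON, a list of rows, each an object with "slide": the shift along the world's x, y, z in m, a list of three; "yaw": the turn about the world's z in rad. A call has 1 to 20 rows; each row is the pose to reach, as a shift and turn from the pose commanded when the call began; what a row does not reach only later rows make up. A row lasts 1/12 s, in which the tool goes at most 41.7 mm and 7.16 degrees, less where a joint would pass 70% of its speed; a pose out of reach is approached as far as the arm can. A call with a gripper value outside its range is refused whole. OPENING is the closure in counts, from 0 (fully open) to 255 (shut), set as the call begins (- or left out, the last holds). The fingers move at their own pace and stop on an object; FORCE is the grip in N (left out, the last holds). Time passes only in rows, so rows that repeat a pose let the fingers close. It gives the time, the measured TCP pose, the force, the opening and the grip force at its end, in the units of the state.
- get_obs(): the state, without advancing time (a new reading comes with each control period).
- camera(name): name is "scene" or "top" or "wrist"; returns a dict with "frame" (400x640x3 uint8, red, green, blue), "fx", "fy", "cx", "cy" (pixels), "extrinsics" (4x4, takes a point from world to camera coordinates). Camera axes: x right, y down, z forward; pixel columns grow to the right and rows downward; lengths in m; the calibration is good to about 2 mm. A picture is of the moment at which its call begins. There is no depth.
- hand_in(): hands the job in; it is judged then, once.
The state is a dict: "clock": time; "joint_pos": joint angles; "joint_velocities": joint speeds; "tau": joint torques, N m; "position": TCP position; "ee_rot": TCP orientation; "ft_force": force on the tool from outside, world axes, zero at the start; "torque": the same for the moment, N m; "grip_width": opening from 0.0 (shut) to 1.0 (fully open); "grasp_force": force on a finger pad.
Only numpy, scipy, OpenCV 4.12 (cv2) and the standard library are available. Lean on these libraries where they do the work, as an engineer would, in place of code of your own. Each camera call takes 0.05 s, during which the arm holds its last target. There are 200 camera calls.

## Working session

There is one attempt and no reset: what is moved stays moved. The work goes in short steps, Python scripts to look and compute and a shell command to move; the robot and the scene stay as the last step left them, time stands still between calls to the robot, and variables do not carry over. Pictures are saved under pics/ and viewed, at most 10 in all, crops included, and the job is handed in when it is done.

```bash
mkdir -p pics; python3 - <<'E'
from workcell import *
import cv2,numpy as np,pickle
d={}
for n in ["top","scene"]:
    c=camera(n); d[n]=c; cv2.imwrite(f"pics/{n}0.png",cv2.cvtColor(c["frame"],cv2.COLOR_RGB2BGR))
    print(n,c["fx"],c["cx"],c["cy"],np.round(c["extrinsics"],3).tolist())
pickle.dump(d,open("c0.pkl","wb"))
o=get_obs();print(o["clock"],o["position"],o["ee_rot"],o["grip_width"])
E
```

```text
top 428.27222556143755 316.4419064436854 199.89168011578994 [[-0.004, -1.0, 0.02, 0.01], [-0.991, 0.001, -0.134, 0.592], [0.134, -0.021, -0.991, 1.077], [0.0, 0.0, 0.0, 1.0]]
scene 495.47930502029857 324.4055324118357 201.0809244139885 [[-0.133, 0.991, 0.015, 0.045], [0.723, 0.107, -0.683, -0.337], [-0.679, -0.079, -0.73, 1.637], [0.0, 0.0, 0.0, 1.0]]
0.1 [ 0.23158207 -0.58013739  0.21829808] [ 9.82021222e-01  1.88769479e-01 -1.36858828e-04 -6.20617587e-04] 0.9977303654546034
```

View pics/top0.png

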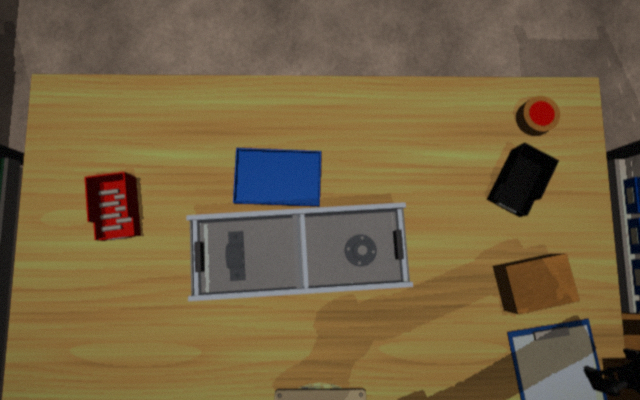

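View pics/scene0.png

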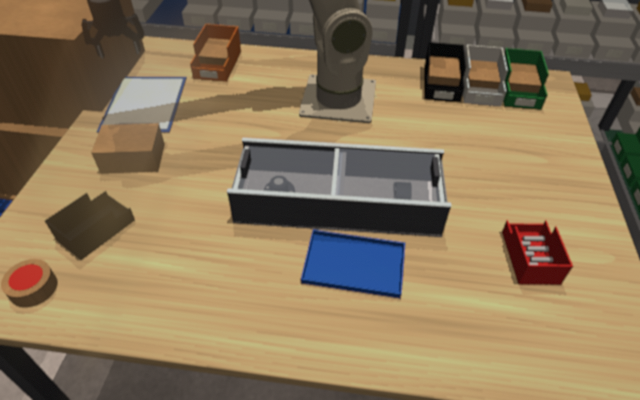

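The top view puts the bearing in the left (+y) compartment at about (236,256). Its cover handle is at about (199,256), the right handle at (398,245), and the blue tray is centred near (278,177). I'll enlarge the case and tray area.

```bash
python3 - <<'E'
import cv2
a=cv2.imread("pics/top0.png")[140:305,175:335]
cv2.imwrite("pics/c1.png",cv2.convertScaleAbs(cv2.resize(a,None,fx=3.6,fy=3.6,interpolation=cv2.INTER_CUBIC),alpha=1.6))
E
```

```text
(no output)
```

View pics/c1.png

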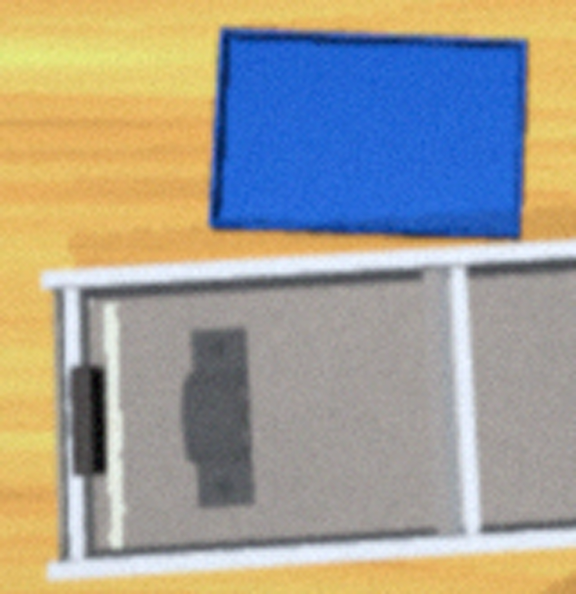

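```bash
cat > h.py <<'E'
import numpy as np
def ray(c,uv,z):
    E=np.array(c["extrinsics"]);R,t=E[:3,:3],E[:3,3];o=-R.T@t
    d=R.T@np.array([(uv[0]-c["cx"])/c["fx"],(uv[1]-c["cy"])/c["fy"],1])
    return o+d*(z-o[2])/d[2]
E
python3 - <<'E'
from h import *
import pickle
from scipy.spatial.transform import Rotation as Ro
c=pickle.load(open("c0.pkl","rb"))["top"]
f=lambda u,v,z:ray(c,((u+.5)/3.6+174.5,(v+.5)/3.6+139.5),z).round(4)
print("handle",f(84,419,.15))
for n,p,z in [("bear",[(192,328),(246,328),(253,503),(199,507)],.025),("tray",[(221,28),(527,40),(520,237),(211,228)],.02),("div",[(460,265),(473,532)],.09),("div118",[(460,265),(473,532)],.118)]:
    q=np.array([f(*a,z) for a in p]); print(n,q.tolist(),q.mean(0))
b=f(219,328,.025)-f(226,505,.025);print("bear ang from x",np.arctan2(b[1],b[0]))
for p in[(188,217),(405,205),(190,299),(412,285)]: print(ray(c,p,.118))
print(np.arctan2(*(f(216,128,.02)-f(523,139,.02))[[1,0]])-np.pi/2)
from workcell import get_obs
o=get_obs();print(Ro.from_quat(o["ee_rot"]).as_matrix().round(3))
E
```

```text
handle [0.448 0.283 0.15 ]
bear [[0.5136, 0.2389, 0.025], [0.5135, 0.2, 0.025], [0.3887, 0.1926, 0.025], [0.3861, 0.231, 0.025]] [0.450475 0.215625 0.025   ]
tray [[0.7377, 0.2236, 0.02], [0.7288, -0.0049, 0.02], [0.5802, 0.001, 0.02], [0.5872, 0.2277, 0.02]] [0.658475 0.11185  0.02    ]
div [[0.5523, 0.0443, 0.09], [0.3719, 0.0355, 0.09]] [0.4621 0.0399 0.09  ]
div118 [[0.5494, 0.044, 0.118], [0.3738, 0.0354, 0.118]] [0.4616 0.0397 0.118 ]
bear ang from x 0.06093871832427742
[0.54090587 0.31785067 0.118     ]
[ 0.56908936 -0.20509668  0.118     ]
[0.3486727 0.3062798 0.118    ]
[ 0.37808064 -0.21567672  0.118     ]
-0.036499401240093654
[[ 0.929  0.371 -0.001]
 [ 0.371 -0.929  0.001]
 [-0.    -0.001 -1.   ]]
```

```bash
python3 -m inch '[{"slide":[0.05,0.04,0.01],"yaw":0},{"slide":[0.08,0.08,0.02],"yaw":-0.05},{"slide":[0.11,0.11,0.03],"yaw":-0.1},{"slide":[0.14,0.14,0.03],"yaw":-0.15},{"slide":[0.17,0.17,0.03],"yaw":-0.2},{"slide":[0.20,0.20,0.03],"yaw":-0.25},{"slide":[0.23,0.23,0.03],"yaw":-0.3},{"slide":[0.26,0.26,0.03],"yaw":-0.32},{"slide":[0.27,0.30,0.03],"yaw":-0.32},{"slide":[0.27,0.34,0.03],"yaw":-0.32},{"slide":[0.27,0.38,0.03],"yaw":-0.32},{"slide":[0.27,0.42,0.03],"yaw":-0.32},{"slide":[0.27,0.46,0.03],"yaw":-0.32},{"slide":[0.27,0.50,0.03],"yaw":-0.32},{"slide":[0.27,0.54,0.03],"yaw":-0.32},{"slide":[0.27,0.58,0.03],"yaw":-0.32},{"slide":[0.26,0.62,0.03],"yaw":-0.32},{"slide":[0.25,0.66,0.03],"yaw":-0.32},{"slide":[0.24,0.70,0.03],"yaw":-0.32},{"slide":[0.23,0.74,0.03],"yaw":-0.32}]'
python3 -m inch '[{"slide":[-0.014,0.123,-0.02],"yaw":0},{"slide":[-0.014,0.123,-0.02],"yaw":0},{"slide":[-0.014,0.123,-0.02],"yaw":0},{"slide":[-0.014,0.123,-0.02],"yaw":0},{"slide":[-0.014,0.123,-0.02],"yaw":0},{"slide":[-0.014,0.123,-0.02],"yaw":0},{"slide":[-0.014,0.123,-0.02],"yaw":0}]'
python3 - <<'E'
from workcell import *
from h import *
import cv2
o=get_obs();print(o["clock"],o["position"].round(4),o["ft_force"].round(1))
from scipy.spatial.transform import Rotation as Ro
print(Ro.from_quat(o["ee_rot"]).as_matrix().round(3))
c=camera("wrist");cv2.imwrite("pics/w1.png",cv2.cvtColor(c["frame"],cv2.COLOR_RGB2BGR))
import pickle;pickle.dump(c,open("w1.pkl","wb"))
E
```

```text
clock: 1.77
position: [0.4648, 0.1446, 0.2489]
ee_rot: [1.0, 0.03, -0.0, 0.0]
ft_force: [1.9, 0.5, 0.0]
grip_width: 1.0
grasp_force: 0.0
clock: 2.35
position: [0.4524, 0.2645, 0.229]
ee_rot: [1.0, 0.029, 0.0, 0.0]
ft_force: [0.1, 0.2, -0.7]
grip_width: 0.998
grasp_force: 0.0
2.35 [0.4524 0.2645 0.229 ] [ 0.1  0.2 -0.7]
[[ 0.998  0.058  0.   ]
 [ 0.058 -0.998 -0.001]
 [ 0.     0.001 -1.   ]]
```

View pics/w1.png

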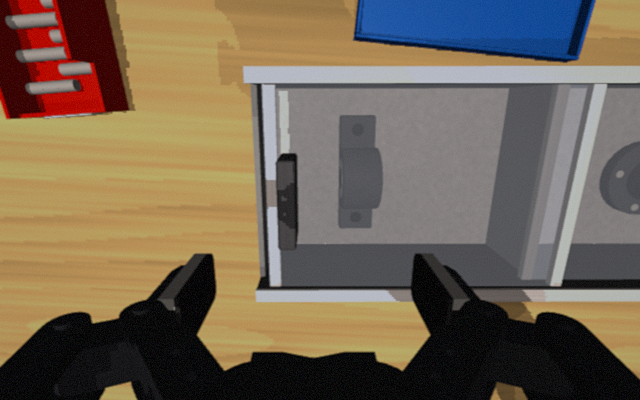

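The wrist view shows the handle at about (287,200). The bearing is at (357,172), with its base ends at rows 115 and 228. I'll check the top-camera estimates against this view.

```bash
python3 - <<'E'
from h import *
import pickle
c=pickle.load(open("w1.pkl","rb"))
E=np.array(c["extrinsics"])
def pr(p):
    q=E[:3,:3]@np.array(p)+E[:3,3];return (q[:2]/q[2]*c["fx"]+[c["cx"],c["cy"]]).round(1)
R=lambda a:np.array([[np.cos(a),-np.sin(a)],[np.sin(a),np.cos(a)]])
print("cam",-E[:3,:3].T@E[:3,3])
for z in(.15,.11):
  for s in((.035,.007),(.035,-.007),(-.035,-.007),(-.035,.007)): print("h",z,s,pr([*(np.array([.448,.283])+R(.054)@s),z]))
for s in((.0635,.019),(.0635,-.019),(-.0635,-.019),(-.0635,.019)): print("b",pr([*(np.array([.4505,.2156])+R(.061)@s),.025]))
p=[ray(c,a,.025) for a in((340,115),(376,115),(371,228),(338,227))];print(np.round(p,4).tolist(),np.mean(p,0))
E
python3 - <<'E'
import cv2
a=cv2.imread("pics/w1.png")[100:265,250:400]
cv2.imwrite("pics/c2.png",cv2.resize(a,None,fx=3.6,fy=3.6,interpolation=cv2.INTER_CUBIC))
E
```

```text
cam [0.52165005 0.26799483 0.38322913]
h 0.15 (0.035, 0.007) [275.7 159.6]
h 0.15 (0.035, -0.007) [295.4 159.7]
h 0.15 (-0.035, -0.007) [296.4 250.5]
h 0.15 (-0.035, 0.007) [278.1 250.5]
h 0.11 (0.035, 0.007) [280.9 151.9]
h 0.11 (0.035, -0.007) [297.8 151.9]
h 0.11 (-0.035, -0.007) [298.5 231.3]
h 0.11 (-0.035, 0.007) [282.6 231.3]
b [340.2 114.9]
b [376.4 114.8]
b [370.9 228.3]
b [338.  228.4]
[[0.5126, 0.2386, 0.025], [0.5148, 0.2009, 0.025], [0.3887, 0.1927, 0.025], [0.3877, 0.2308, 0.025]] [0.45095896 0.21577463 0.025     ]
```

View pics/c2.png

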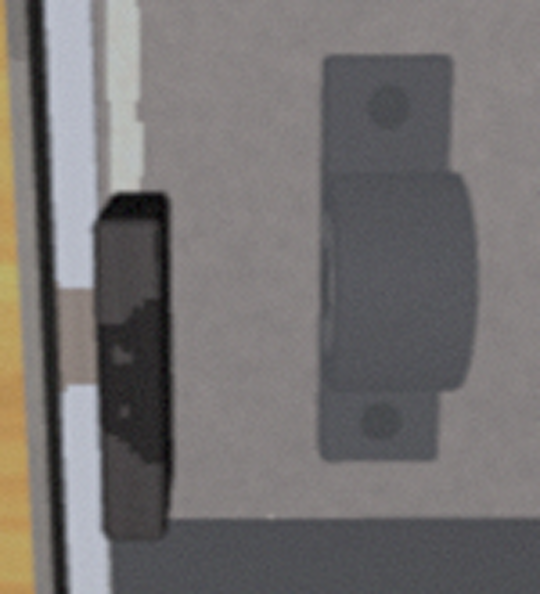

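Both estimates agree to within 1 px: handle (0.448, 0.283), bearing (0.451, 0.216), angle 0.06. I'll lower onto the handle and grip it.

```bash
python3 -m inch '[{"slide":[-0.004,0.019,-0.02],"yaw":0},{"slide":[-0.004,0.019,-0.05],"yaw":0},{"slide":[-0.004,0.019,-0.08],"yaw":0},{"slide":[-0.004,0.019,-0.093],"yaw":0},{"slide":[-0.004,0.019,-0.093],"yaw":0},{"slide":[-0.004,0.019,-0.093],"yaw":0}]'
python3 -m inch '[{"slide":[0,0,0],"yaw":0},{"slide":[0,0,0],"yaw":0},{"slide":[0,0,0],"yaw":0},{"slide":[0,0,0],"yaw":0},{"slide":[0,0,0],"yaw":0},{"slide":[0,0,0],"yaw":0},{"slide":[0,0,0],"yaw":0},{"slide":[0,0,0],"yaw":0},{"slide":[0,0,0],"yaw":0},{"slide":[0,0,0],"yaw":0}]' 255 20
```

```text
clock: 2.9
position: [0.4483, 0.2843, 0.1367]
ee_rot: [1.0, 0.029, -0.0, 0.0]
ft_force: [-0.3, 0.4, 0.6]
grip_width: 0.996
grasp_force: 0.0
clock: 3.73
position: [0.448, 0.285, 0.1364]
ee_rot: [1.0, 0.03, 0.0, 0.0]
ft_force: [-1.3, -1.4, 5.6]
grip_width: 0.153
grasp_force: 19.8
```

```bash
python3 -m inch '[{"slide":[0.0005,-0.01,0],"yaw":0},{"slide":[0.0015,-0.025,0],"yaw":0},{"slide":[0.0025,-0.045,0],"yaw":0},{"slide":[0.0035,-0.065,0],"yaw":0},{"slide":[0.0045,-0.085,0],"yaw":0},{"slide":[0.0055,-0.105,0],"yaw":0},{"slide":[0.0065,-0.125,0],"yaw":0},{"slide":[0.008,-0.145,0],"yaw":0},{"slide":[0.009,-0.165,0],"yaw":0},{"slide":[0.0095,-0.176,0],"yaw":0},{"slide":[0.01,-0.182,0],"yaw":0},{"slide":[0.01,-0.182,0],"yaw":0},{"slide":[0.01,-0.182,0],"yaw":0},{"slide":[0.01,-0.182,0],"yaw":0}]'
```

```text
clock: 4.9
position: [0.4586, 0.1035, 0.1364]
ee_rot: [1.0, 0.03, 0.001, -0.0]
ft_force: [5.6, -1.7, 1.6]
grip_width: 0.147
grasp_force: 20.1
```

```bash
python3 -m inch '[{"slide":[0,0,0],"yaw":0},{"slide":[0,0,0],"yaw":0},{"slide":[0,0,0],"yaw":0},{"slide":[0,0,0],"yaw":0},{"slide":[0,0,0],"yaw":0},{"slide":[0,0,0],"yaw":0},{"slide":[0,0,0.03],"yaw":0},{"slide":[0,0,0.06],"yaw":0},{"slide":[0,0,0.08],"yaw":0},{"slide":[-0.004,0.06,0.08],"yaw":0},{"slide":[-0.008,0.112,0.08],"yaw":0},{"slide":[-0.008,0.112,0.08],"yaw":0},{"slide":[-0.008,0.112,0.08],"yaw":0},{"slide":[-0.008,0.112,0.08],"yaw":0},{"slide":[-0.008,0.112,0.08],"yaw":0}]' 0 20
python3 - <<'E'
from workcell import *
from h import *
import cv2,pickle
c=camera("wrist");cv2.imwrite("pics/w2.png",cv2.cvtColor(c["frame"],cv2.COLOR_RGB2BGR));pickle.dump(c,open("w2.pkl","wb"))
o=get_obs();print(o["position"].round(4),o["ee_rot"].round(3))
E=np.array(c["extrinsics"])
def pr(p):
    q=E[:3,:3]@np.array(p)+E[:3,3];return (q[:2]/q[2]*c["fx"]+[c["cx"],c["cy"]]).round(1)
a=.061;R=np.array([[np.cos(a),-np.sin(a)],[np.sin(a),np.cos(a)]])
for s in((.0635,.019),(.0635,-.019),(-.0635,-.019),(-.0635,.019)): print("b",pr([*(np.array([.4508,.2157])+R@s),.025]))
E
```

```text
clock: 6.15
position: [0.4499, 0.2143, 0.2158]
ee_rot: [1.0, 0.03, -0.0, 0.0]
ft_force: [0.2, -1.3, 1.2]
grip_width: 1.0
grasp_force: 0.0
[0.4501 0.2138 0.2158] [ 1.     0.029 -0.     0.   ]
b [291.8 109.2]
b [329.6 109.2]
b [328.1 227.7]
b [293.9 227.7]
```

View pics/w2.png

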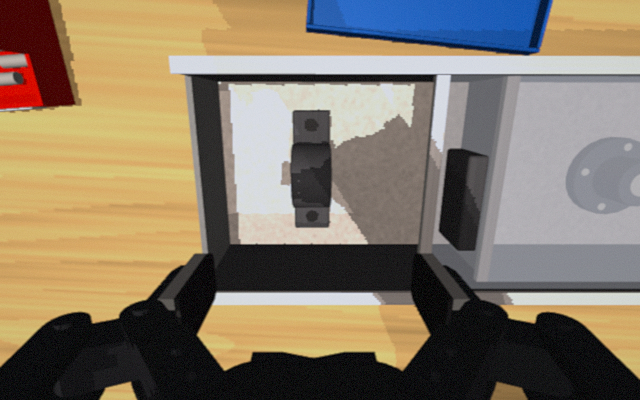

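The cover is open and the bearing is centred at about (311,169), which matches the estimate. I'll go down and grip it.

```bash
python3 -m inch '[{"slide":[0.001,0.002,-0.02],"yaw":0},{"slide":[0.001,0.002,-0.05],"yaw":0},{"slide":[0.001,0.002,-0.085],"yaw":0},{"slide":[0.001,0.002,-0.12],"yaw":0},{"slide":[0.001,0.002,-0.15],"yaw":0},{"slide":[0.001,0.002,-0.165],"yaw":0},{"slide":[0.001,0.002,-0.172],"yaw":0},{"slide":[0.001,0.002,-0.172],"yaw":0},{"slide":[0.001,0.002,-0.172],"yaw":0}]'
python3 -m inch '[{"slide":[0,0,0],"yaw":0},{"slide":[0,0,0],"yaw":0},{"slide":[0,0,0],"yaw":0},{"slide":[0,0,0],"yaw":0},{"slide":[0,0,0],"yaw":0},{"slide":[0,0,0],"yaw":0},{"slide":[0,0,0],"yaw":0},{"slide":[0,0,0],"yaw":0},{"slide":[0,0,0],"yaw":0}]' 255 80
```

```text
clock: 6.95
position: [0.4515, 0.2165, 0.0448]
ee_rot: [1.0, 0.029, 0.0, -0.0]
ft_force: [0.2, 0.6, 1.1]
grip_width: 0.999
grasp_force: 0.0
clock: 7.7
position: [0.4515, 0.2169, 0.045]
ee_rot: [1.0, 0.03, 0.001, 0.0]
ft_force: [-2.3, -2.5, 9.3]
grip_width: 0.425
grasp_force: 80.6
```

```bash
python3 -m inch '[{"slide":[0,0,0.01],"yaw":0},{"slide":[0,0,0.03],"yaw":0},{"slide":[0,0,0.055],"yaw":0},{"slide":[0,0,0.08],"yaw":0},{"slide":[0,0,0.105],"yaw":0},{"slide":[0,0,0.13],"yaw":0},{"slide":[0,0,0.145],"yaw":0},{"slide":[0,0,0.15],"yaw":0},{"slide":[0,0,0.15],"yaw":0}]'
python3 - <<'E'
from workcell import *
print(get_obs()["joint_pos"].round(2))
E
```

```text
clock: 8.45
position: [0.4511, 0.2171, 0.1951]
ee_rot: [1.0, 0.03, 0.001, -0.0]
ft_force: [-0.4, 0.1, -5.1]
grip_width: 0.419
grasp_force: 81.6
[ 0.17  0.14 -0.76  1.78  0.1   1.26 -2.12]
```

```bash
python3 -m inch '[{"slide":[0.01,0,0.01],"yaw":0.06},{"slide":[0.03,0,0.01],"yaw":0.16},{"slide":[0.06,0,0.01],"yaw":0.26},{"slide":[0.09,0,0.01],"yaw":0.36},{"slide":[0.12,0,0.01],"yaw":0.46},{"slide":[0.15,-0.01,0.01],"yaw":0.56},{"slide":[0.17,-0.02,0.01],"yaw":0.66},{"slide":[0.19,-0.04,0.01],"yaw":0.76},{"slide":[0.2,-0.06,0.01],"yaw":0.86},{"slide":[0.207,-0.08,0.01],"yaw":0.96},{"slide":[0.207,-0.095,0.01],"yaw":1.06},{"slide":[0.207,-0.105,0.01],"yaw":1.16},{"slide":[0.207,-0.105,0.01],"yaw":1.26},{"slide":[0.207,-0.105,0.01],"yaw":1.36},{"slide":[0.207,-0.105,0.01],"yaw":1.44},{"slide":[0.207,-0.105,0.01],"yaw":1.473},{"slide":[0.207,-0.105,0.01],"yaw":1.473},{"slide":[0.207,-0.105,0.01],"yaw":1.473}]'
python3 - <<'E'
from workcell import *
import cv2,pickle
o=get_obs();print(o["joint_pos"].round(2))
c=camera("wrist");pickle.dump(c,open("w3.pkl","wb"))
d=camera("top");cv2.imwrite("pics/t3.png",cv2.resize(cv2.cvtColor(c["frame"],cv2.COLOR_RGB2BGR),None,fx=1,fy=1))
E
```

```text
clock: 9.95
position: [0.6573, 0.1117, 0.2024]
ee_rot: [0.721, 0.693, -0.001, -0.001]
ft_force: [-0.8, 0.8, -4.4]
grip_width: 0.422
grasp_force: 81.3
[ 0.34  0.58 -0.87  1.32  0.43  1.44 -0.54]
```

View pics/t3.png

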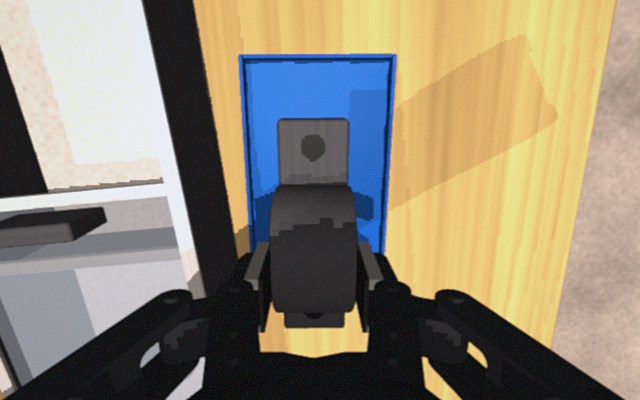

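The bearing hangs level and centred over the tray (tray cols 240–396, bearing 278–349). I'll lower it.

```bash
python3 -m inch '[{"slide":[0,0,-0.015],"yaw":0},{"slide":[0,0,-0.04],"yaw":0},{"slide":[0,0,-0.065],"yaw":0},{"slide":[0,0,-0.09],"yaw":0},{"slide":[0,0,-0.11],"yaw":0},{"slide":[0,0,-0.125],"yaw":0},{"slide":[0,0,-0.137],"yaw":0},{"slide":[0,0,-0.147],"yaw":0},{"slide":[0,0,-0.153],"yaw":0},{"slide":[0,0,-0.157],"yaw":0},{"slide":[0,0,-0.159],"yaw":0},{"slide":[0,0,-0.159],"yaw":0},{"slide":[0,0,-0.159],"yaw":0}]'
python3 -m inch '[{"slide":[0,0,-0.001],"yaw":0},{"slide":[0,0,-0.002],"yaw":0},{"slide":[0,0,-0.003],"yaw":0},{"slide":[0,0,-0.004],"yaw":0},{"slide":[0,0,-0.004],"yaw":0}]'
```

```text
clock: 11.13
position: [0.6583, 0.112, 0.0458]
ee_rot: [0.72, 0.694, 0.0, 0.0]
ft_force: [-1.1, -0.1, -4.6]
grip_width: 0.422
grasp_force: 81.5
clock: 11.55
position: [0.6578, 0.1118, 0.0408]
ee_rot: [0.72, 0.694, -0.0, -0.0]
ft_force: [-0.1, -0.3, -4.5]
grip_width: 0.425
grasp_force: 81.5
```

```bash
python3 -m inch '[{"slide":[0,0,-0.001],"yaw":0},{"slide":[0,0,-0.0015],"yaw":0},{"slide":[0,0,-0.002],"yaw":0},{"slide":[0,0,-0.002],"yaw":0}]'
python3 -m inch '[{"slide":[0,0,-0.0005],"yaw":0},{"slide":[0,0,-0.001],"yaw":0},{"slide":[0,0,-0.001],"yaw":0}]'
```

```text
clock: 11.88
position: [0.6579, 0.1119, 0.0392]
ee_rot: [0.72, 0.694, 0.0, 0.0]
ft_force: [-1.0, 0.6, -4.0]
grip_width: 0.423
grasp_force: 81.7
clock: 12.13
position: [0.658, 0.1119, 0.0391]
ee_rot: [0.72, 0.693, 0.0, 0.0]
ft_force: [-3.6, -1.6, 6.4]
grip_width: 0.423
grasp_force: 82.8
```

Contact: force changed from -4 to +6 N. I'll release, then lift.

```bash
python3 -m inch '[{"slide":[0,0,0],"yaw":0},{"slide":[0,0,0],"yaw":0},{"slide":[0,0,0],"yaw":0},{"slide":[0,0,0],"yaw":0},{"slide":[0,0,0],"yaw":0},{"slide":[0,0,0],"yaw":0},{"slide":[0,0,0],"yaw":0},{"slide":[0,0,0.01],"yaw":0},{"slide":[0,0,0.03],"yaw":0},{"slide":[0,0,0.06],"yaw":0},{"slide":[0,0,0.09],"yaw":0},{"slide":[0,0,0.12],"yaw":0},{"slide":[0,0,0.15],"yaw":0},{"slide":[0,0,0.18],"yaw":0},{"slide":[0,0,0.18],"yaw":0},{"slide":[0,0,0.18],"yaw":0}]' 0 20
python3 - <<'E'
from workcell import *
import cv2
c=camera("wrist");cv2.imwrite("pics/w4.png",cv2.cvtColor(c["frame"],cv2.COLOR_RGB2BGR))
E
```

```text
clock: 13.47
position: [0.6586, 0.1125, 0.2207]
ee_rot: [0.72, 0.694, 0.002, 0.001]
ft_force: [-0.2, 0.7, -0.8]
grip_width: 0.997
grasp_force: 0.0
```

View pics/w4.png

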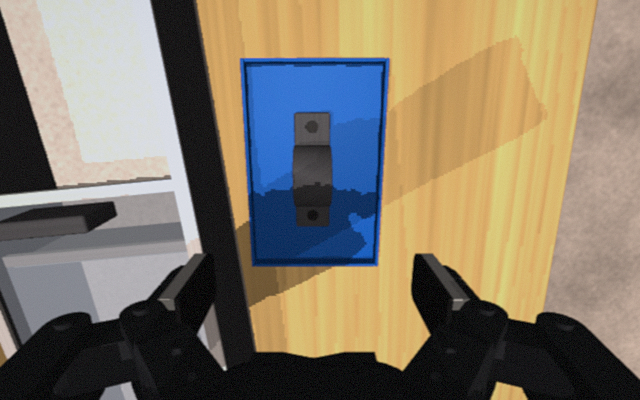

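The bearing stands flat on its base at about (312,169), in the middle of the tray (cols 242–388, rows 58–265), and the gripper is clear of it.

```bash
python3 -c "from workcell import *; print(hand_in())"
```

```text
the job is handed in; nothing more can be done
None
```

I slid the left cover about 182 mm open, set the bearing down on its base near the middle of the tray and handed the job in at about 13.5 s; the hand-in returned no verdict.

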